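# Roll the tin to the pick-up clip

### The job

In the cork-lined wooden tray two tins lie on their sides; roll the slimmer, longer tin along the tray by pushing on its top with the fingertips, and bring it to a stop centred between the two upright tabs of the metal clip on the tray's front rail, where it is picked up later. Roll it, do not drag it without turning; never pinch or lift it and do not push below its mid-height. Leave the wide tin and everything else round the tray where it is, and finish clear of the tin with it lying at rest.

Things in the scene. Friction and masses are not known exactly. Their poses are not given: they have to be found in the camera images.
- tray: shallow fixed tray of light wood, 100 mm deep (its x) by 440 mm long (its y), origin at the centre of its underside, z up. Cork floor 8 mm above the worktop; rails along both long sides 10 mm thick and 30 mm high, the lane between them 80 mm wide; end boards 10 mm thick and 40 mm high, 420 mm apart inside. Its -x side faces the robot. A tin rolls along its y; the cork has a slight rolling drag that soon stops a slow tin (one let go at 30 mm/s rolls on about 3 mm).
- clip: fixed aluminium clip on the tray's front (-x) rail, 96 mm long, origin on the worktop under the middle of the rail and midway between its two upright tabs; axes as the tray's. The tabs are 12 mm wide, 84 mm apart between centres along its y, and rise to 62 mm above the worktop; the clip lies outside the lane. The place of the clip along the tray varies.
- food_tin_center (a point): centre of the tin to be rolled: a food tin 57.4 mm in diameter and 72 mm long, about 180 g, lying on its side across the lane, so that its axis lies along the tray's x. Centre 36.7 mm above the worktop, top 65.4 mm. It lies near one end of the tray, 95 to 200 mm from the clip, on either side of it. A fingertip that presses lightly on its top and moves along the tray without slipping rolls it half as far as the fingertip moves.
- food_tin: the same tin; origin at the centre of its base, z along its axis towards its other end (here pointing to the robot). Its x points up at the start and turns over as the tin rolls.
- wide_tin: the other tin, to be left alone: 75.4 mm in diameter, 58 mm long, lying on its side at the other end of the tray, top 83 mm above the worktop; origin on its axis at the centre of its base, z along the axis.
- shaker: square glass shaker with a red cap, 52x52x88 mm, standing beside the tray at the robot's right; origin under its centre. Leave alone.
- glass: small drinking glass, 48 mm wide, 62 mm high, standing beyond the tray's left end; origin under its centre. Leave alone.
- mill: small mill with a grey domed top, 44 mm wide, 90 mm high, standing behind the tray; origin under its centre. Leave alone.
- bottle: short white bottle with a blue cap, 47 mm wide, 84 mm high, standing behind the tray; origin under its centre. Leave alone.
Not all that is in view belongs to the job. Leave any orange look-alike of the food_tin alone.

How it is judged (in metres and radians):
On the way:
1. the tin has turned over (rolled about half a turn) (angle between food_tin's own x axis and vertical above 2.2 rad).
At the end, for the whole second after the job is handed in: The slim tin lies on its side in the lane on the cork, its centre within 10 mm of midway between the clip's tabs along the tray, at rest; the wide tin, shaker, glass, mill and bottle are within 12 mm of where they stood (y of food_tin_center in the frame of clip between -0.01 and 0.01 m and x of food_tin_center in the frame of tray between -0.008 and 0.008 m and height (world z) of food_tin_center between 0.033 and 0.042 m and angle between food_tin's own z axis and vertical between 1.4 and 1.74 rad and linear speed of food_tin below 0.01 m/s and angular speed of food_tin below 0.3 rad/s and distance of each of wide_tin, shaker, glass, mill, bottle from where it was at the start of the episode below 0.012 m); the robot touches nothing.
It fails at once if the tin is lifted (more than 10 mm) (height (world z) of food_tin_center above 0.047 m).
It fails at once if the tin is tipped off its side (angle between food_tin's own z axis and vertical below 1.2 rad or angle between food_tin's own z axis and vertical above 1.94 rad).
It fails at once if the tin is pushed with the fingertips below its mid-height (contact force between the fingers and food_tin above 0.5 N and height (world z) of the grasp point below 0.055 m).
It fails at once if the wide tin, shaker, glass, mill or bottle is moved more than 12 mm (distance of any of wide_tin, shaker, glass, mill, bottle from where it was at the start of the episode above 0.012 m).
It also fails if it takes over 72 s, if anything falls off the work surface, if the arm or the gripper's body presses on something with over 40 N, if the wrist force passes 120 N, or if a joint passes its speed limit or range.

### The arm

A 6-joint arm with a two-finger parallel gripper is mounted at the origin on a cart in front of the work surface, level with it; the furniture and walls round the work are solid. World frame = base frame: x ahead of the robot, y to its left, z up, the work surface at z = 0. Lengths are in mm, angles in rad, forces in N, time in s.
With the tool pointing down it reaches from about 275 to 1000 mm from the base axis. Payload 8.4 kg.
Tool frame: the origin (TCP) lies on the centre line of the jaws, within the pads' length; the fingertips stand 14 mm ahead of it and the grasp point (between the pads) lies 5 mm behind it; z points along the fingers, y is the line along which they close (so a half turn about z gives the same grasp; the last joint's range is limited). The gripper opens to 85 mm and grips with 20 to 120 N. Pads are 22 mm wide; open, the fingers measure 114 mm over their backs; the gripper's body (76 mm by 85 mm) begins 54 mm behind the grasp point. The pads swing forward as they close: fully open they stand 13 mm farther back than shut.
Start: joints at [-1.234, 0.353, 1.633, -0, 1.155, -0.002], TCP at [207.721, -589.474, 245.281] pointing down, gripper open.
Joint ranges: [-2.63, 2.63], [-0.92, 2.1], [0.06, 2.66], [-1.3, 4.44], [0, 2.69], [-3.02, 3.02]. Speed limits (rad/s): [2.22, 2.22, 2.79, 3.14, 3.14, 3.14].

### API

Orientations are given as [roll, pitch, yaw] about the fixed x, y, z axes, in that order (R = Rz(yaw) Ry(pitch) Rx(roll)).
In Python, from rig import r gives the robot as it stands.
- The arm moves only by the tool step_arm, never from a script. Its argument "plan" is text: rows parted by semicolons, each of 7 numbers parted by spaces: the turn, a rotation vector about the world's x, y, z in degrees, then the shift along the world's x, y, z in mm, then the closure in counts, from 0 (fully open) to 255 (shut). In form: rx ry rz x y z hand; .... A call has 1 to 8 rows; each row is the pose to reach, as a shift and turn from the pose commanded when the call began; what a row does not reach only later rows make up. A row lasts 1/10 s, in which the tool goes at most 50 mm and 8.59 degrees, less where a joint would pass 70% of its speed; a pose out of reach is approached as far as the arm can. A call with a gripper value outside its range is refused whole. The fingers move at their own pace and stop on an object; "force" is the grip in N (left out, the last holds). Time passes only in rows, so rows that repeat a pose let the fingers close. It gives the time, the measured TCP pose, the force, the opening and the grip force at its end, in the units of the state.
- r.sense(): the state, without advancing time (a new reading comes with each control period).
- r.grab_frame(name): name is "scene" or "top"; returns (picture, depth): 420x560x3 uint8, red, green, blue; 420x560 float32, mm along the optical axis (not along the pixel's ray), 0 where there is no reading.
- r.get_calibration(name): a dict with "K" (3x3 intrinsics, pixels), "world_from_camera" (4x4, takes a point from camera to world coordinates). Camera axes: x right, y down, z forward; pixel columns grow to the right and rows downward; lengths in mm; the calibration is good to about 2 mm. A picture is of the moment at which its call begins. get_calibration takes no time and is no camera call.
- r.sign_off(): hands the job in; it is judged then, once.
The state is a dict: "clock": time; "qpos": joint angles; "qvel": joint speeds; "joint_efforts": joint torques, N m; "eef_pos": TCP position; "tcp_rot": TCP orientation; "contact_force": force on the tool from outside, world axes, zero at the start; "wrist_torque": the same for the moment, N m; "opening": opening from 0.0 (shut) to 1.0 (fully open); "grasp_force": force on a finger pad.
Only numpy, scipy, OpenCV 4.12 (cv2) and the standard library are available. Lean on these libraries where they do the work, as an engineer would, in place of code of your own. Each camera call takes 0.05 s, during which the arm holds its last target. There are 200 camera calls.

## Working session

There is one attempt and no reset: what is moved stays moved. The work goes in short steps, Python scripts to look and compute and a tool call to move; the robot and the scene stay as the last step left them, time stands still between calls to the robot, and variables do not carry over. Pictures are saved under pics/ and viewed, at most 10 in all, crops included, and the job is handed in when it is done.

Besides the shell and the picture viewer there is one more tool, called after "Request:" as name(argument=value, ...) on one line, values as JSON. step_arm: Moves the arm, as the interface text tells. Its arguments: {"type":"object","properties":{"plan":{"type":"string"},"force":{"type":"number"}},"required":["plan"]}

```bash
mkdir -p pics; python3 - <<'E'
from rig import r
import cv2,numpy as np
for n in("scene","top"):
    p,d=r.grab_frame(n); cv2.imwrite(f"pics/{n}0.png",p[:,:,::-1]); np.savez(f"{n}0.npz",p=p,d=d)
    c=r.get_calibration(n); print(n,c["K"].round(1).tolist(),c["world_from_camera"].round(3).tolist(),(d>0).mean())
print(r.sense())
E
```

```text
scene [[387.9, 0.0, 283.9], [0.0, 387.9, 207.7], [0.0, 0.0, 1.0]] [[-0.793, -0.287, 0.538, -132.407], [-0.61, 0.385, -0.693, 809.551], [-0.008, -0.877, -0.481, 684.624], [0.0, 0.0, 0.0, 1.0]] 0.9959353741496598
top [[529.6, 0.0, 282.3], [0.0, 529.6, 210.3], [0.0, 0.0, 1.0]] [[-0.027, -0.981, 0.191, 171.856], [-1.0, 0.03, 0.011, -94.861], [-0.016, -0.19, -0.982, 2126.172], [0.0, 0.0, 0.0, 1.0]] 0.9960586734693877
{'clock': 0.1, 'qpos': array([-1.23442459e+00,  3.53594516e-01,  1.63409246e+00, -1.47918507e-05,
        1.15521711e+00, -2.42750479e-03]), 'qvel': array([-1.09768131e-03, -3.79161233e-03, -1.78462447e-03, -2.71670117e-05,
        5.40279029e-04, -3.44725890e-04]), 'joint_efforts': array([-3.80449865e-04, -6.06355619e+01, -3.42817461e+01, -2.09575574e-04,
        3.85384497e-03,  6.66762560e-06]), 'eef_pos': array([ 207.55763527, -589.06765433,  244.61299918]), 'tcp_rot': array([-3.14028118e+00,  1.03413985e-05,  3.38805231e-01]), 'contact_force': array([ 0.44483763, -0.7689836 , -0.05068666]), 'wrist_torque': array([ 0.00134833, -0.00542709, -0.00882722]), 'grasp_force': 0.0, 'opening': 1.0022088956406088}
```

View pics/scene0.png

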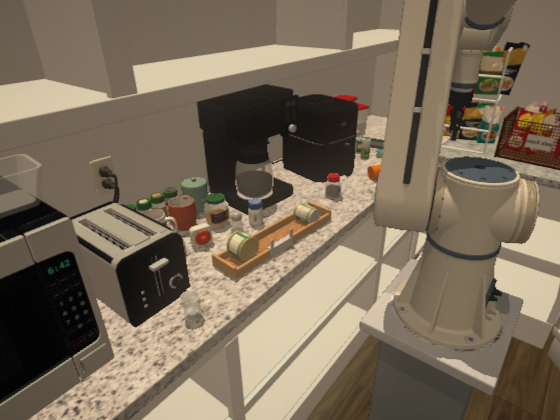

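View pics/top0.png

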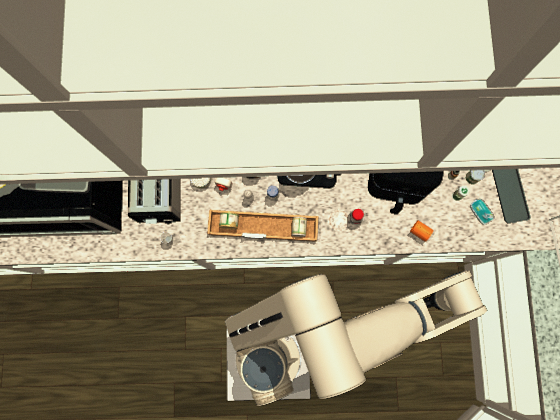

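The scene picture shows the tray with tins at about (240,245) and (306,213), and the clip at (282,243). In the top picture the tray spans (208–318, 210–242), the tins are at (229,219) and (299,226), and the clip is at (254,236). Next I'll zoom in and check the depth.

```bash
cat > h.py <<'E'
import numpy as np,cv2
from rig import r
def cloud(n,d):
    c=r.get_calibration(n);K=c["K"];T=c["world_from_camera"]
    v,u=np.mgrid[:420,:560]
    P=np.stack([(u-K[0,2])/K[0,0]*d,(v-K[1,2])/K[1,1]*d,d],-1)
    return P@T[:3,:3].T+T[:3,3]
def ray(n,u,v,z):
    c=r.get_calibration(n);K=c["K"];T=c["world_from_camera"]
    g=T[:3,:3]@np.array([(u-K[0,2])/K[0,0],(v-K[1,2])/K[1,1],1]);return T[:3,3]+g*(z-T[2,3])/g[2]
E
python3 - <<'E'
from h import *
a=np.load("top0.npz");s=np.load("scene0.npz")
A=cv2.resize(a["p"][200:250,200:330],None,fx=6,fy=6,interpolation=cv2.INTER_CUBIC)
B=cv2.resize(s["p"][190:280,205:340],None,fx=5.7,fy=5.7,interpolation=cv2.INTER_CUBIC)
cv2.imwrite("pics/tz.png",A[:,:,::-1]);cv2.imwrite("pics/sz.png",B[:,:,::-1])
W=cloud("top",a["d"]);S=cloud("scene",s["d"])
for u,v in[(208,210),(318,215),(318,242),(208,237)]:print(ray("top",u,v,30).round())
print("counter z",np.median(W[245:250,210:320,2]))
np.set_printoptions(linewidth=250,suppress=True)
print(W[206:246:2,222:236:2,2].round());print(W[206:246:2,292:308:2,2].round())
for (u0,u1,v0,v1) in[(225,260,225,265),(292,325,198,225),(265,298,228,255)]:
    Q=S[v0:v1,u0:u1].reshape(-1,3);m=Q[:,2]>(58);print(Q[m].min(0).round(),Q[m].max(0).round(),m.sum())
E
```

```text
[590. 228.  30.]
[ 556. -215.   30.]
[ 446. -210.   30.]
[479. 228.  30.]
counter z 0.44881067737901503
[[ -1.   6. -11.  -4.  -5.   1.  -4.]
 [ -1.  -9.  -1.  -2.   1.  -5.  10.]
 [ -5.   0.   2.  -3.  -2.  -6.   1.]
 [ 81.  81.  79.  85.  93.  80.  40.]
 [ 72.  92.  79.  79.  86.  79.  83.]
 [ 76.  75.  79.  87.  76.  81.  75.]
 [ 78.  74.  80.  96.  85.  87.  79.]
 [ 83.  95.  83.  86.  76.  74.  82.]
 [ 81.  92.  76.  81.  91.  63.  79.]
 [ 75.  80.  78.  93.  79.  78.  87.]
 [ 50.  57.  55.  78.  79.  79.  69.]
 [ 20.  12.  19.  11.  29.  17.  23.]
 [  8.  -0.  17.  13.   4.   3.   7.]
 [ 21.   5.  13.   9.   6.   9.   8.]
 [ 25.  28.  31.  31.  17.  37.  28.]
 [ -3.  -9.   7.  -3.   3.   7.   7.]
 [  3.   3.   2.   2.   1. -16.  -7.]
 [  6.   1.   5.  -1.  -1.  13.  10.]
 [ -2.  -1.  -5.   9.   1.  -8.  -3.]
 [ -7.   0.  -4. -15.  -3.  -6.   2.]]
[[   0.    6.   -0.   -5.    8.    3.   -9.    1.]
 [2126.    4.    3.    3.   -6.   -0.  -10.   -5.]
 [   3.    0.   -4.    9.    5.  -11.   -4.   -9.]
 [  -7.   -0.   -3.   -5.    1.    1.   -3.    2.]
 [   1.    2.    5.   10.   -2.
[... 207 characters left out ...]
55.   57.   38.]
 [  45.   55.   69.   82.   63.   59.   58.   40.]
 [  45.   59.   54.   64.   65.   68.   58.   43.]
 [  51.   57.   61.   63.   67.   61.   51.   41.]
 [  49.   62.   62.   66.   63.   53.   50.    9.]
 [  44.   57.   59.   62.   64.   53.   55.   17.]
 [  53.   62.   62.   61.   70.   64.   52.    4.]
 [   7.   14.   13.    3.   19.   12.   23.    8.]
 [  31.   28.   42.   43.   19.   33.   34.   31.]
 [  -3.   -4.    5.    3.   11.   19.   23.   25.]
 [  -9.    7.  -10.    4.    2.    7.   -6.    1.]
 [  -6.   13.    2.    0.   -5.   -3.   -2.    5.]]
[-132.  114.   58.] [573. 810. 685.] 382
[-132. -153.   58.] [545. 810. 685.] 128
[-132.    1.   58.] [480. 810. 685.] 14
```

View pics/tz.png

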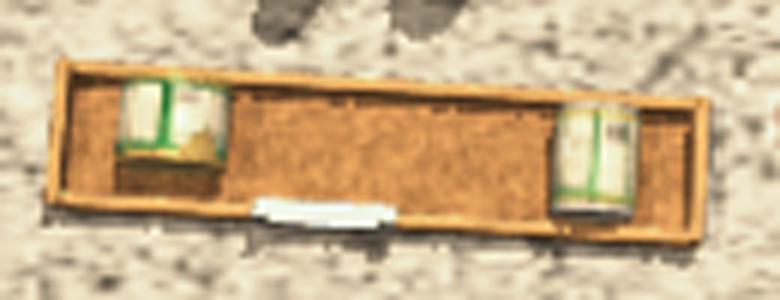

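View pics/sz.png

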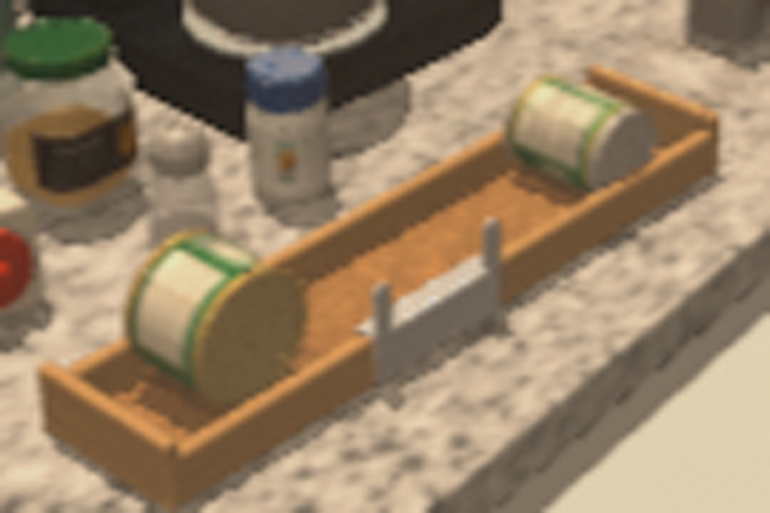

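The crops show the slim tin at the right end (zoom 553–637 × 100–215) and the clip at (252–397, 212). The clip's tab tops in the scene crop are at (381,285) and (491,218). Next I'll measure these.

```bash
python3 - <<'E'
from h import *
a=np.load("top0.npz")["p"]
hsv=cv2.cvtColor(a,cv2.COLOR_RGB2HSV)
wood=cv2.inRange(hsv,(8,110,60),(20,255,255)); wood[:205]=0;wood[246:]=0;wood[:,:203]=0;wood[:,323:]=0
c=np.vstack([q for q in cv2.findContours(wood,0,1)[0] if cv2.contourArea(q)>8])
rect=cv2.minAreaRect(c);box=cv2.boxPoints(rect)
B=np.array([ray("top",u,v,30) for u,v in box]);print(B.round(1),B.mean(0))
z=lambda x,y,ox,oy,f:((x+.5)/f-.5+ox,(y+.5)/f-.5+oy)
t=[ray("scene",*z(x,y,205,190,5.7),62) for x,y in((381,285),(491,218))];print("tabs",t,np.mean(t,0),np.linalg.norm(t[0]-t[1]))
cl=cv2.inRange(hsv,(0,0,170),(180,60,255));cl[:232]=0;cl[241:]=0;cl[:,:238]=0;cl[:,272:]=0
n,_,st,ce=cv2.connectedComponentsWithStats(cl);i=1+st[1:,4].argmax();print(st[i],ce[i],ray("top",*ce[i],28))
for x in(252,397):print(ray("top",*z(x,212,200,200,6),30))
print("tin edges",[ray("top",*z(x,y,200,200,6),36.7).round(1) for x,y in((554,155),(637,160))])
print("tin ends top",[ray("top",*z(x,y,200,200,6),60).round(1) for x,y in((598,101),(592,212))])
for x,y in((562,290),(550,512)):pass
for n,uv,h in(("shaker",(357,215),88),("wide",(229,219),80),("mill",(247,198),90),("bottle",(272,190),84)):print(n,ray("top",*uv,h).round())
E
```

```text
[[ 489.9  233.2   30. ]
 [ 592.2  227.2   30. ]
 [ 552.  -214.7   30. ]
 [ 450.7 -204.7   30. ]] [521.20955426  10.24173539  30.        ]
tabs [array([475.9853357 ,  86.40837473,  62.        ]), array([469.90487754,   0.71550982,  62.        ])] [472.94510662  43.56194228  62.        ] 85.90831780320427
[242 233  24   5  87] [253.54022989 235.09195402] [482.0906604   46.02774633  28.        ]
[483.9148421   93.74957717  30.        ]
[481.06157796  -2.96209352  30.        ]
tin edges [array([ 515.3, -108.6,   36.7]), array([ 510.3, -163.7,   36.7])]
tin ends top [array([ 546.7, -138.6,   60. ]), array([ 472.9, -132.3,   60. ])]
shaker [ 540. -364.   88.]
wide [541. 138.  80.]
mill [621.  65.  90.]
bottle [652. -34.  84.]
```

Request:
step_arm(plan="0 0 -3 28 41 0 255;0 0 -6 56 82 0 255;0 0 -9 84 123 0 255;0 0 -12 112 164 0 255;0 0 -15 140 205 0 255;0 0 -18 168 246 0 255;0 0 -21 196 287 0 255;0 0 -24 224 328 0 255")

```text
clock: 0.9
eef_pos: [432.4, -259.6, 245.2]
tcp_rot: [-3.142, 0.0, -0.082]
contact_force: [0.4, 0.1, -0.3]
opening: 0.001
grasp_force: 0.0
```

Request:
step_arm(plan="0 0 0 25 38 0 255;0 0 0 50 76 0 255;0 0 0 78 113 -30 255;0 0 0 78 113 -65 255;0 0 0 78 113 -100 255;0 0 0 78 113 -130 255;0 0 0 78 113 -145 255;0 0 0 78 113 -145 255")

```text
clock: 1.7
eef_pos: [507.9, -147.8, 97.9]
tcp_rot: [-3.141, 0.005, -0.08]
contact_force: [-0.9, -0.4, 0.9]
opening: 0.0
grasp_force: 0.0
```

```bash
python3 - <<'E'
from h import *
for k in range(1):
    p,d=r.grab_frame("scene");cv2.imwrite("pics/s1.png",cv2.resize(p[170:280,205:345],None,fx=5.3,fy=5.3,interpolation=2)[:,:,::-1])
s=r.sense();print(s["eef_pos"],s["tcp_rot"],s["contact_force"],s["opening"],s["qpos"])
E
```

```text
[ 508.91928206 -148.20208502   99.3726708 ] [-3.14106509e+00  2.56052898e-03 -7.99885700e-02] [ 0.07004518 -0.11405769  0.37192017] 0.0013683920920345089 [-2.86197642e-01  3.99225174e-01  1.95200639e+00 -1.10603531e-05
  7.92975392e-01  1.36459570e+00]
```

View pics/s1.png

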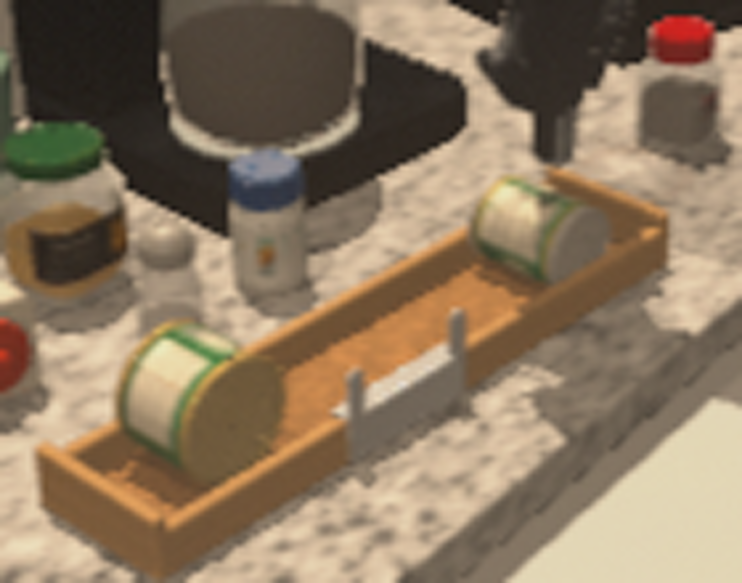

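The closed fingertips are at (553,155) in the crop, just above the tin at (540,230). I'll lower until they touch.

Request:
step_arm(plan="0 0 0 0 0 -10 255;0 0 0 0 0 -18 255;0 0 0 0 0 -20 255;0 0 0 0 0 -21 255;0 0 0 0 0 -21 255")

```text
clock: 2.25
eef_pos: [509.8, -148.5, 79.4]
tcp_rot: [3.142, -0.0, -0.08]
contact_force: [0.0, 0.3, 0.2]
opening: 0.0
grasp_force: 0.0
```

Request:
step_arm(plan="0 0 0 0 0 -0.5 255;0 0 0 0 0 -1 255;0 0 0 0 0 -1 255")

```text
clock: 2.55
eef_pos: [510.0, -148.6, 78.7]
tcp_rot: [3.141, -0.001, -0.08]
contact_force: [-0.7, 0.3, 4.6]
opening: -0.002
grasp_force: 2.0
```

Request:
step_arm(plan="0 0 0 0.3 4 0 255;0 0 0 0.8 10 0 255;0 0 0 1.4 17 0 255;0 0 0 1.9 24 0 255;0 0 0 2.5 31 0 255;0 0 0 3 38 0 255;0 0 0 3.4 43 0 255;0 0 0 3.7 46 0 255")

```text
clock: 3.35
eef_pos: [514.1, -102.1, 78.7]
tcp_rot: [3.142, -0.001, -0.08]
contact_force: [0.4, 0.5, 2.9]
opening: 0.001
grasp_force: 1.4
```

```bash
cat >> h.py <<'E'
def look(name=None):
    p,d=r.grab_frame("scene");q,_=r.grab_frame("top")
    if name:
        A=cv2.resize(p[195:265,230:335],None,fx=7,fy=7,interpolation=2);cv2.imwrite(f"pics/{name}.png",A[:,:,::-1])
        B=cv2.resize(q[200:250,200:330],None,fx=6,fy=6,interpolation=2);cv2.imwrite(f"pics/{name}t.png",B[:,:,::-1])
    hsv=cv2.cvtColor(q,cv2.COLOR_RGB2HSV)
    S=cloud("scene",d);m=(d>0)
    u=np.array([.08,.997]);w=np.array([.997,-.08]);c0=np.array([474,45])
    R=S[...,:2]-c0; s=R@u; x=R@w
    M=m&(S[...,2]>45)&(S[...,2]<75)&(x>15)&(x<85)&(abs(s)<225)
    b=np.histogram(s[M],np.arange(-220,60,10));print(list(zip(b[1][:-1].astype(int),b[0])))
    e=r.sense();print(e["clock"],e["eef_pos"].round(1),e["contact_force"].round(1))
E
python3 -c "
from h import *;look('a')"
```

```text
[(np.int64(-220), np.int64(0)), (np.int64(-210), np.int64(0)), (np.int64(-200), np.int64(0)), (np.int64(-190), np.int64(0)), (np.int64(-180), np.int64(2)), (np.int64(-170), np.int64(14)), (np.int64(-160), np.int64(26)), (np.int64(-150), np.int64(45)), (np.int64(-140), np.int64(91)), (np.int64(-130), np.int64(16)), (np.int64(-120), np.int64(0)), (np.int64(-110), np.int64(0)), (np.int64(-100), np.int64(0)), (np.int64(-90), np.int64(0)), (np.int64(-80), np.int64(0)), (np.int64(-70), np.int64(0)), (np.int64(-60), np.int64(0)), (np.int64(-50), np.int64(0)), (np.int64(-40), np.int64(0)), (np.int64(-30), np.int64(0)), (np.int64(-20), np.int64(0)), (np.int64(-10), np.int64(0)), (np.int64(0), np.int64(0)), (np.int64(10), np.int64(0)), (np.int64(20), np.int64(0)), (np.int64(30), np.int64(0)), (np.int64(40), np.int64(0))]
3.45 [ 514.  -102.2   78.6] [1.4 0.4 4.7]
```

View pics/a.png

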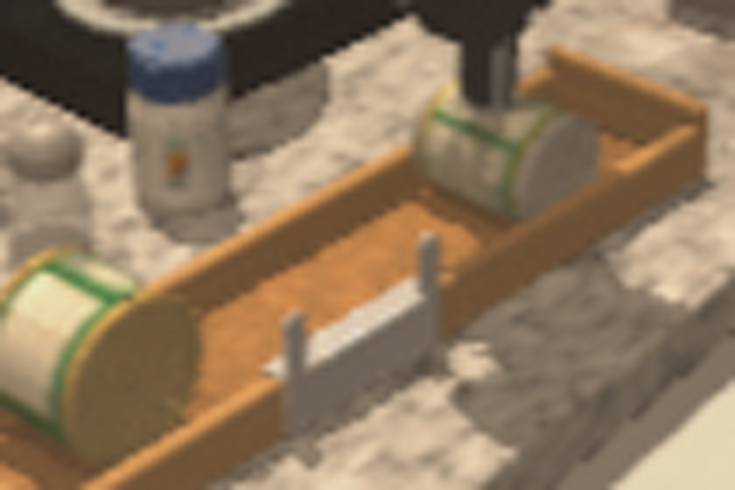

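Request:
step_arm(plan="0 0 0 0 0 6 255;0 0 0 -1.9 -24 6 255;0 0 0 -1.9 -24 2 255;0 0 0 -1.9 -24 0 255;0 0 0 -1.6 -20 0 255;0 0 0 -1 -13 0 255;0 0 0 -0.5 -6 0 255;0 0 0 0.1 1 0 255")

```text
clock: 4.25
eef_pos: [513.5, -100.9, 79.1]
tcp_rot: [-3.142, 0.0, -0.08]
contact_force: [-4.0, 0.5, 16.2]
opening: 0.002
grasp_force: 7.6
```

Request:
step_arm(plan="0 0 0 0.6 7 0 255;0 0 0 1.1 14 0 255;0 0 0 1.5 19 0 255;0 0 0 1.7 21 0 255;0 0 0 1.7 21 6 255;0 0 0 -0.2 -2 6 255;0 0 0 -0.2 -2 2 255;0 0 0 -0.2 -2 0 255")

```text
clock: 5.05
eef_pos: [513.0, -103.4, 78.0]
tcp_rot: [-3.141, 0.001, -0.081]
contact_force: [-1.0, -0.6, 11.4]
opening: 0.001
grasp_force: 6.0
```

```bash
sed -i 's/print(list(zip.*$/print([(int(k),int(n)) for k,n in zip(*b[::-1]) if n])/' h.py; python3 -c "
from h import *;look('b')"
```

```text
[(-160, 2), (-150, 23), (-140, 42), (-130, 52), (-120, 72), (-110, 62)]
5.15 [ 513.1 -103.1   78.2] [-1.5 -1.8  5.2]
```

Request:
step_arm(plan="0 0 0 0.4 5 0 255;0 0 0 1 12 0 255;0 0 0 1.5 19 0 255;0 0 0 2.1 26 0 255;0 0 0 2.6 33 0 255;0 0 0 3.2 40 0 255;0 0 0 3.6 45 0 255;0 0 0 3.8 48 0 255")

```text
clock: 5.95
eef_pos: [517.5, -54.4, 78.7]
tcp_rot: [-3.141, -0.001, -0.08]
contact_force: [-0.7, 0.5, 6.6]
opening: -0.003
grasp_force: 2.9
```

Request:
step_arm(plan="0 0 0 0 0 6 255;0 0 0 -1.9 -24 6 255;0 0 0 -1.9 -24 2 255;0 0 0 -1.9 -24 0.3 255;0 0 0 -1.5 -19 0.3 255;0 0 0 -1 -12 0.3 255;0 0 0 -0.4 -5 0.3 255;0 0 0 0.2 2 0.3 255")

```text
clock: 6.75
eef_pos: [517.4, -52.4, 79.2]
tcp_rot: [-3.141, 0.0, -0.08]
contact_force: [-2.5, 0.8, 10.7]
opening: -0.002
grasp_force: 5.5
```

Request:
step_arm(plan="0 0 0 0.7 9 0 255;0 0 0 1.3 16 0 255;0 0 0 1.7 21 0 255;0 0 0 1.9 24 0 255;0 0 0 1.9 24 6 255;0 0 0 0 0 6 255;0 0 0 0 0 6 255")

```text
clock: 7.45
eef_pos: [517.1, -54.7, 84.8]
tcp_rot: [3.141, 0.0, -0.081]
contact_force: [0.2, 0.5, 0.2]
opening: -0.001
grasp_force: 0.0
```

```bash
python3 -c "
from h import *;look('c')"
```

```text
[(-110, 3), (-100, 22), (-90, 38), (-80, 55), (-70, 69), (-60, 67), (-50, 1)]
7.55 [517.1 -53.6  84.6] [-0.4  0.1  0. ]
```

View pics/c.png

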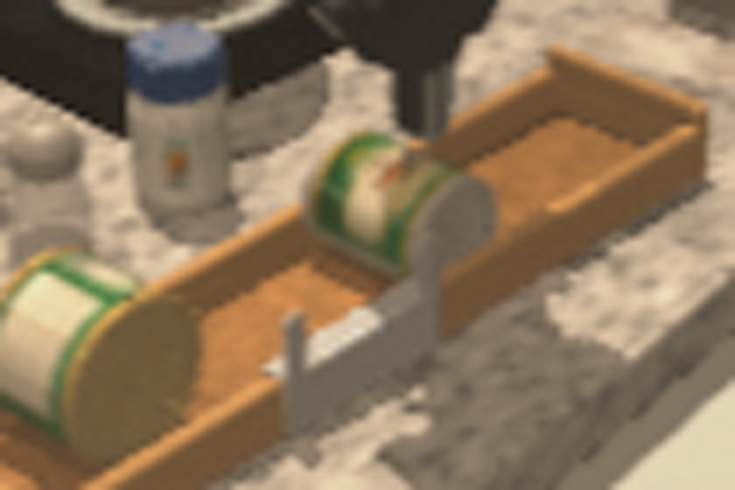

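The tin is at about (400,200) in the crop and has clearly rolled. It has roughly 80 mm left to go.

Request:
step_arm(plan="0 0 0 0 0 -4 255;0 0 0 0 0 -5.8 255;0 0 0 0.4 5 -5.8 255;0 0 0 1 12 -5.8 255;0 0 0 1.5 19 -5.8 255;0 0 0 2.1 26 -5.8 255;0 0 0 2.6 33 -5.8 255;0 0 0 3.2 40 -5.8 255")

```text
clock: 8.35
eef_pos: [520.8, -12.6, 79.2]
tcp_rot: [-3.141, -0.0, -0.08]
contact_force: [0.0, -0.2, 5.8]
opening: -0.002
grasp_force: 2.8
```

Request:
step_arm(plan="0 0 0 0.4 5 0 255;0 0 0 0.6 8 0 255;0 0 0 0.6 8 6 255;0 0 0 -1.3 -16 6 255;0 0 0 -1.3 -16 2 255;0 0 0 -1.3 -16 0 255;0 0 0 -0.9 -11 0 255;0 0 0 -0.3 -4 0 255")

```text
clock: 9.15
eef_pos: [520.1, -16.9, 79.0]
tcp_rot: [-3.142, 0.001, -0.08]
contact_force: [-2.5, 0.0, 8.9]
opening: -0.004
grasp_force: 4.6
```

Request:
step_arm(plan="0 0 0 0.6 7 0 255;0 0 0 1.1 14 0 255;0 0 0 1.7 21 0 255;0 0 0 2.2 28 0 255;0 0 0 2.6 33 0 255;0 0 0 2.9 36 0 255;0 0 0 2.9 36 6 255;0 0 0 1 12 6 255")

```text
clock: 9.95
eef_pos: [521.8, -4.0, 85.4]
tcp_rot: [-3.141, -0.001, -0.078]
contact_force: [-0.0, -1.0, -0.1]
opening: 0.001
grasp_force: 0.0
```

```bash
python3 -c "
from h import *;look('d')"
```

```text
[(-60, 4), (-50, 19), (-40, 50), (-30, 54), (-20, 74), (-10, 73)]
10.05 [521.   -6.8  85. ] [-0.   0.1 -0.8]
```

View pics/d.png

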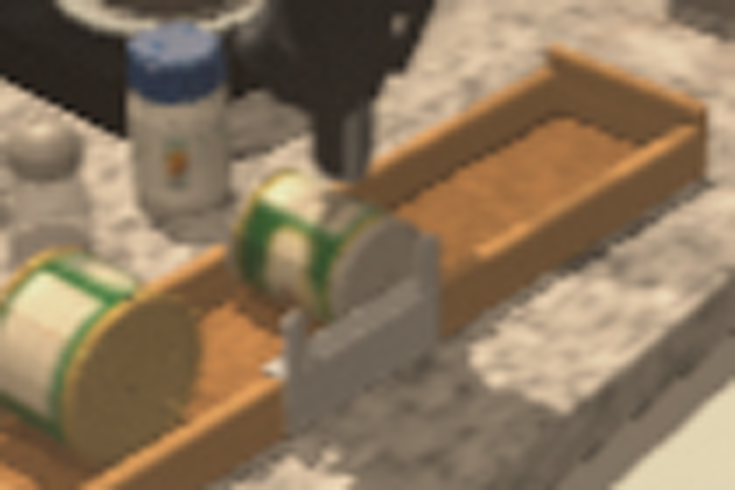

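View pics/dt.png

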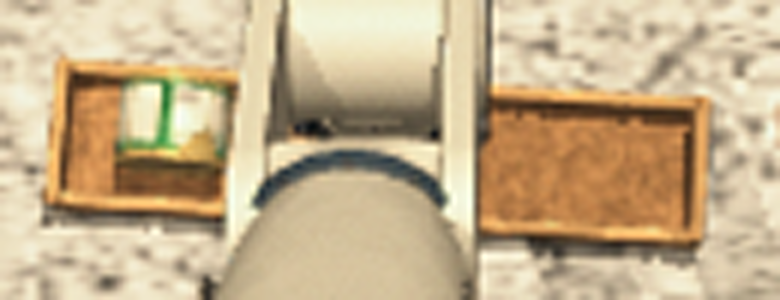

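The tin is between the tabs but still on the near-right side, with its end face at about (380,262) in the crop. I'll fit its centre from the depth, using the known radius and height.

```bash
cat >> h.py <<'E'
from scipy.optimize import least_squares
def fit(guess):
    g=[];
    for _ in range(3):
        p,d=r.grab_frame("scene");S=cloud("scene",d);S[d<=0]=0
        R=S[...,:2]-[474,45];s=R@[.08,.997];x=R@[.997,-.08];z=S[...,2]
        M=(z>42)&(z<72)&(x>17)&(x<72)&(abs(s-guess)<36);g.append(np.c_[s[M],z[M],x[M]])
    g=np.vstack(g)
    f=least_squares(lambda q:np.hypot(g[:,0]-q[0],g[:,1]-36.7-q[1])-28.7,[guess,0],loss="soft_l1",f_scale=3)
    print("tin s,dz",f.x,len(g),"x",g[:,2].min(),g[:,2].max())
    T=(z>38)&(z<70)&(abs(x)<10)&(abs(s)<60);print("tab pts s",np.sort(s[T]).round(),"x",x[T].mean())
E
python3 - <<'E'
from h import *
fit(-33)
f=ray("scene",230+380.5/7-.5,195+262.5/7-.5,36.7);print(f,(f[:2]-[474,45])@[.08,.997],(f[:2]-[474,45])@[.997,-.08])
for x,y in((292,312),(429,237)):
    f=ray("scene",230+(x+.5)/7-.5,195+(y+.5)/7-.5,62);print(f,(f[:2]-[474,45])@[.08,.997])
E
```

```text
tin s,dz [-30.45925827  -1.09462777] 710 x 17.00869417161639 71.98307291401392
tab pts s [-46. -45. -45. -44. -44. -43. -42. -42. -41. -40. -39. -39. -39. -39.
 -39. -39. -38. -38. -37. -37. -37. -36.  36.  38.  39.  39.  40.  40.
  41.  41.  42.  43.  43.  44.  44.  44.  44.  45.  45.  46.  46.  46.
  47.  48.  49.] x -1.292393589608347
[496.76850357   0.51352154  36.7       ] -42.53153873548987 26.259116336243657
[477.80342243  84.84228536  62.        ] 40.027032297266814
[467.53316875   3.24117138  62.        ] -42.15089863244723
```

Request:
step_arm(plan="0 0 0 0.4 5 0 255;0 0 0 0.4 5 -4 255;0 0 0 0.4 5 -6 255;0 0 0 0.8 10 -6 255;0 0 0 1.4 17 -6 255;0 0 0 1.9 24 -6 255;0 0 0 2.5 31 -6 255;0 0 0 3.1 38 -6 255")

```text
clock: 11.0
eef_pos: [524.6, 33.0, 79.2]
tcp_rot: [-3.142, -0.001, -0.08]
contact_force: [-1.1, 0.3, 6.1]
opening: -0.005
grasp_force: 3.3
```

Request:
step_arm(plan="0 0 0 0.3 4 0 255;0 0 0 0.6 7 0 255;0 0 0 0.6 7 6 255;0 0 0 -1.1 -13 6 255;0 0 0 -1.1 -13 6 255")

```text
clock: 11.5
eef_pos: [522.9, 18.4, 84.9]
tcp_rot: [3.141, 0.0, -0.081]
contact_force: [0.2, -0.0, -0.5]
opening: 0.001
grasp_force: 0.0
```

```bash
python3 - <<'E'
from h import *
fit(-11);e=r.sense();print(e["clock"],e["eef_pos"],e["contact_force"])
E
```

```text
tin s,dz [-10.42359188  -1.15920713] 723 x 17.01499907535322 71.93452214214774
tab pts s [-46. -46. -46. -44. -43. -43. -42. -42. -42. -42. -41. -41. -41. -40.
 -39. -39. -38. -38. -38. -38. -37. -37. -36.  37.  37.  38.  39.  40.
  40.  40.  40.  41.  42.  42.  42.  43.  44.  44.  44.  44.  45.  46.
  46.  47.  47.  48.] x -0.8443618694256286
11.65 [523.08796323  19.59562335  84.76482537] [-0.78089273 -0.49623948  0.04283612]
```

Request:
step_arm(plan="0 0 0 0 0 -4 255;0 0 0 0 0 -6 255;0 0 0 0.3 4 -6 255;0 0 0 0.8 10 -6 255;0 0 0 1.2 15 -6 255;0 0 0 1.6 20 -6 255;0 0 0 1.8 23 -6 255;0 0 0 1.8 23 -6 255")

```text
clock: 12.45
eef_pos: [525.4, 43.2, 79.2]
tcp_rot: [-3.141, -0.001, -0.079]
contact_force: [-0.5, 0.7, 8.8]
opening: 0.002
grasp_force: 4.4
```

Request:
step_arm(plan="0 0 0 0 0 5 255;0 0 0 0 0 25 255;0 0 0 0 0 60 255;0 0 0 -10 -40 100 255;0 0 0 -30 -80 130 255;0 0 0 -50 -120 130 255;0 0 0 -70 -160 130 255;0 0 0 -90 -200 130 255")

```text
clock: 13.25
eef_pos: [434.0, -158.9, 209.4]
tcp_rot: [3.141, -0.001, -0.08]
contact_force: [0.4, -0.4, 0.1]
opening: 0.001
grasp_force: 0.0
```

Request:
step_arm(plan="0 0 0 -20 -40 0 255;0 0 0 -40 -80 0 255;0 0 0 -60 -120 0 255;0 0 0 -80 -160 0 255;0 0 0 -80 -160 0 255")

```text
clock: 13.75
eef_pos: [353.1, -321.3, 208.9]
tcp_rot: [3.14, -0.0, -0.084]
contact_force: [1.2, 0.1, 0.5]
opening: -0.001
grasp_force: 0.0
```

```bash
python3 - <<'E'
from h import *
fit(1);look('e');e=r.sense();print(e["qvel"].round(3))
E
```

```text
tin s,dz [ 1.24896397 -1.3172108 ] 745 x 17.005710933607688 71.93957724068764
tab pts s [-47. -45. -45. -44. -44. -44. -44. -43. -43. -42. -42. -40. -40. -40.
 -39. -38. -38. -36. -36. -36. -36. -35.  37.  38.  38.  38.  39.  40.
  41.  41.  42.  43.  43.  43.  44.  44.  44.  44.  46.  46.  46.  46.
  46.  48.  49.] x -0.8462965004132628
[(-30, 5), (-20, 23), (-10, 42), (0, 56), (10, 68), (20, 87)]
14.0 [ 355.4 -316.5  208.6] [-1.7 -0.9 -0. ]
[ 0.009  0.    -0.    -0.003 -0.003 -0.002]
```

View pics/et.png

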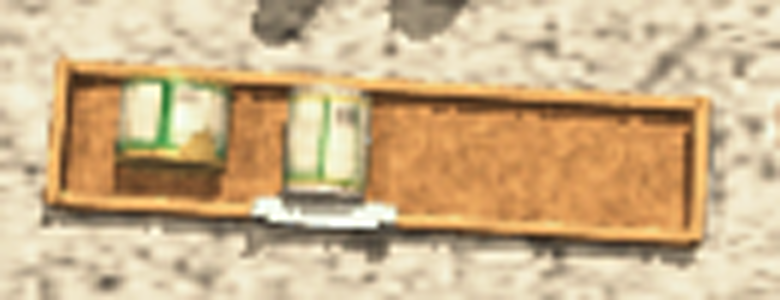

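The top view shows the tin at (325,190) in the crop and the clip centred at (324.5,212). The depth fit puts it about 1 mm off centre, at rest, with the arm clear, so I'm handing in.

```bash
python3 -c "
from rig import r;print(r.sign_off())"
```

```text
the job is handed in; nothing more can be done
None
```

The slim tin was rolled along the tray in short top strokes and lies at rest about 1 mm from midway between the clip's tabs by depth measurement; the arm is clear, and the job is handed in (no verdict was returned).

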